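# Close the imaging chamber with its stud-located cover plate

### The arm

A 6-joint arm with a two-finger parallel gripper is mounted at the origin on a cart in front of the work surface, level with it; the furniture and walls round the work are solid. World frame = base frame: x ahead of the robot, y to its left, z up, the work surface at z = 0. Lengths are in m, angles in rad, forces in N, time in s.
With the tool pointing down it reaches from about 0.425 to 0.95 m from the base axis. Payload 14.7 kg.
Tool frame: the origin (TCP) lies at the very end of the fingers, on their centre line; the grasp point (between the pads) lies 19 mm behind it; z points along the fingers, y is the line along which they close (so a half turn about z gives the same grasp; the last joint's range is limited). The gripper opens to 85 mm and grips with 20 to 120 N. Pads are 22 mm wide; open, the fingers measure 114 mm over their backs; the gripper's body (76 mm by 85 mm) begins 54 mm behind the grasp point. The pads swing forward as they close: fully open they stand 13 mm farther back than shut.
Start: joints at [-1.274, 0.48, 1.596, -0, 1.065, -0.047], TCP at [0.219, -0.612, 0.231] pointing down, gripper open.
Joint ranges: [-2.75, 2.75], [-0.82, 2.05], [0.23, 2.67], [-1.56, 4.7], [0.09, 2.69], [-2.92, 2.92]. Speed limits (rad/s): [1.89, 1.89, 2.39, 3.01, 3.01, 3.01].

### API

Orientations are given as a unit quaternion [x, y, z, w].
In Python, from rig import state, get_image, get_calibration, job_done gives the robot as it stands. The module is installed in compiled form; this text tells all that it offers.
- The arm moves only by the tool send_rows, never from a script. Its argument "rows" is a list of rows, each a list of 2 entries, a list of its own where there are three numbers: the shift along the tool's x, y, z in m, then the turn, a rotation vector about the tool's x, y, z in degrees. In form: [[[x, y, z], [ax, ay, az]], ...]. A call has 1 to 12 rows; each row shifts and turns the commanded pose from where the row before left it, along the tool's axes as they then stand; what a row does not reach is not made up. A row lasts 1/12 s, in which the tool goes at most 41.7 mm and 7.16 degrees, less where a joint would pass 70% of its speed; a pose out of reach is approached as far as the arm can. A call with a gripper value outside its range is refused whole. "fingers" is the opening, from -1 (shut) to 1 (fully open), so that 0 is half open, set as the call begins (left out, the last holds). The fingers move at their own pace and stop on an object; the grip force is fixed at half the most. Time passes only in rows, so rows that do not move let the fingers close. It gives the time, the measured TCP pose, the force, the opening and the grip force at its end, in the units of the state.
- state(): the state, without advancing time (a new reading comes with each control period).
- get_image(name): name is "scene" or "top"; returns the picture (400x640x3 uint8, blue, green, red); there is no depth.
- get_calibration(name): a dict with "fx", "fy", "cx", "cy" (pixels), "R" (3x3) and "t" (3): a world point X has camera coordinates R X + t. Camera axes: x right, y down, z forward; pixel columns grow to the right and rows downward; lengths in m; the calibration is good to about 2 mm. A picture is of the moment at which its call begins. get_calibration takes no time and is no camera call.
- job_done(): hands the job in; it is judged then, once.
The state is a dict: "clock": time; "joint_positions": joint angles; "dq": joint speeds; "joint_torque": joint torques, N m; "eef_pos": TCP position; "tcp_rot": TCP orientation; "contact_force": force on the tool from outside, world axes, zero at the start; "torque": the same for the moment, N m; "gripper_width": opening from 0.0 (shut) to 1.0 (fully open); "gripper_force": force on a finger pad.
Only numpy, scipy, OpenCV 4.12 (cv2) and the standard library are available. Lean on these libraries where they do the work, as an engineer would, in place of code of your own. Each camera call takes 0.05 s, during which the arm holds its last target. There are 200 camera calls.

### The job

Pick up the blue cover plate by its orange handle and lay it level on the tips of the two studs of the aluminium imaging chamber, with its holes still to one side of the studs. Then slide it gently along with light pressure until you feel both holes drop over the studs, lower it until it lies flush on the chamber, and let go. Never press hard, and leave the beaker, the dropper bottle and the white counting slide where they stand.

Things in the scene. Friction and masses are not known exactly. Their poses are not given: they have to be found in the camera images.
- chamber: Imaging chamber: aluminium block fixed to the table, 100 mm (its x) by 130 mm (its y) by 25 mm high; origin at the centre of its underside, z up. The flat top has a round window and, along x, two dark slots from which two steel studs stand (see the next entry). Two brass fittings stick out 11 mm on its +x face.
- chamber_top (a point): Centre of the chamber's top face, axes as the chamber's. The studs stand at y = -38 and +38 mm: 7 mm across, 9 mm high, tips bevelled. Both are on one carriage, level with each other, clamped tight at the same x anywhere from -9 to +9 mm: it differs each time and is not reported, so it must be felt.
- cover_mid (a point): Point on the middle axis of the cover plate, 18 mm above its underside (half-way up, inside its handle); axes as the plate's. With the cover on the stud tips this point is 27 mm above the chamber's top, fully home 18 mm above it.
- cover: Blue cover plate, 64 mm (x) by 108 mm (y), 6 mm thick, about 0.15 kg, flat on the table; origin at the centre of its underside. Two round through holes 10.5 mm across at x = 0, y = -38 and +38 mm; fits either way round (half turn). Orange bar handle in the middle, 14 mm thick (x), 46 mm long (y), from 6 to 36 mm above the underside.
- beaker: Small clear beaker, 45 mm across, 59 mm high; origin at the centre of its underside. Leave alone.
- dropper: Brown dropper bottle with black top, 33 mm across, 102 mm high; origin at the centre of its underside. Leave alone.
- count_slide: White flat counting slide with a grey square, 34 x 75 x 8 mm, lying on the table; origin at the centre of its underside. Leave alone.

How it is judged:
On the way:
1. the cover lies on the tips of the studs, about level, its holes not yet over them (x of cover_mid in the frame of chamber between -0.035 and 0.035 m and y of cover_mid in the frame of chamber between -0.008 and 0.008 m and z of cover_mid in the frame of chamber between 0.0495 and 0.0545 m and angle between cover_mid's own z axis and vertical below 0.08 rad and contact force between cover and chamber above 0.5 N), for 0.2 s.
At the end, for the whole second after the job is handed in: The cover lies on the chamber with both studs through its holes: underside within 1.5 mm of the chamber's top, tilted under 0.03 rad, turned under 0.08 rad from the chamber (either way round), centre within 12.5 mm (along the chamber's x) and 3.5 mm (its y) of the chamber's centre (x of cover_mid in the frame of chamber between -0.0125 and 0.0125 m and y of cover_mid in the frame of chamber between -0.0035 and 0.0035 m and z of cover_mid in the frame of chamber between 0.041 and 0.0445 m and angle between cover_mid's own z axis and vertical below 0.03 rad and angle between the x axis of cover_mid and the x axis of chamber, either way round below 0.08 rad); the robot touches nothing.
It fails at once if the cover is pressed on the chamber or its studs with more than 30 N (contact force between cover and chamber above 30 N).
It fails at once if the small beaker is moved by more than 15 mm (distance of beaker from where it was at the start of the episode above 0.015 m).
It fails at once if the brown dropper bottle is moved by more than 15 mm (distance of dropper from where it was at the start of the episode above 0.015 m).
It fails at once if the white counting slide is moved by more than 15 mm (distance of count_slide from where it was at the start of the episode above 0.015 m).
It also fails if it takes over 70 s, if anything falls off the work surface, if the arm or the gripper's body presses on something with over 40 N, if the wrist force passes 120 N, or if a joint passes its speed limit or range.

## Working session

There is one attempt and no reset: what is moved stays moved. The work goes in short steps, Python scripts to look and compute and a tool call to move; the robot and the scene stay as the last step left them, time stands still between calls to the robot, and variables do not carry over. Pictures are saved under pics/ and viewed, at most 10 in all, crops included, and the job is handed in when it is done.

Besides the shell and the picture viewer there is one more tool, called after "Request:" as name(argument=value, ...) on one line, values as JSON. send_rows: Moves the arm, as the interface text tells. Its arguments: {"type":"object","properties":{"rows":{"type":"array"},"fingers":{"type":"number"}},"required":["rows"]}

```bash
mkdir -p pics; python3 - <<'E'
from rig import *
import cv2,json
for n in("scene","top"):
    cv2.imwrite(f"pics/{n}0.png",get_image(n)); c=get_calibration(n); print(n,c)
print(state())
E
```

```text
scene {'fx': 389.2416328373811, 'fy': 389.2416328373811, 'cx': 320.32729591663195, 'cy': 198.41499889498658, 'R': array([[-0.8527427 , -0.52212315, -0.01474102],
       [-0.23410145,  0.40726342, -0.8827984 ],
       [ 0.46693296, -0.749349  , -0.4695207 ]]), 't': array([0.49957526, 0.12545862, 0.76489451])}
top {'fx': 487.0959261857447, 'fy': 487.0959261857447, 'cx': 313.0161074217775, 'cy': 194.1009221547024, 'R': array([[ 0.01839854, -0.99922592,  0.0347715 ],
       [-0.98851133, -0.02339753, -0.14932482],
       [ 0.15002279, -0.03162466, -0.98817663]]), 't': array([0.08813134, 0.53404895, 0.9597887 ])}
{'clock': 0.1, 'joint_positions': array([-1.27362864e+00,  4.80767372e-01,  1.59678545e+00,  8.73693224e-06,
        1.06510557e+00, -4.65855389e-02]), 'dq': array([-0.00094417, -0.00162238, -0.00058403,  0.0012629 ,  0.00073841,
       -0.00049212]), 'joint_torque': array([-1.03157558e-04, -9.52256870e+01, -4.31042361e+01, -1.05097279e-04,
        5.09363366e-03,  8.51953558e-06]), 'eef_pos': array([ 0.21899201, -0.6116209 ,  0.23074718]), 'tcp_rot': array([ 9.85265765e-01,  1.71029498e-01, -6.27986943e-05, -5.29170536e-04]), 'contact_force': array([0.19173215, 0.07998221, 0.23687233]), 'torque': array([-0.02007379,  0.01848055, -0.03243591]), 'gripper_force': 0.0, 'gripper_width': 0.9950012482572803}
```

View pics/scene0.png

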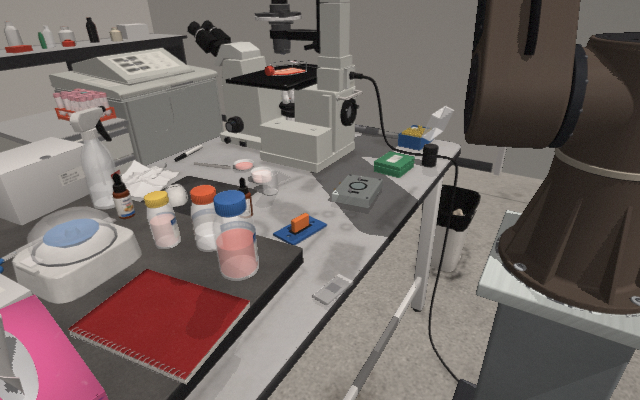

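View pics/top0.png

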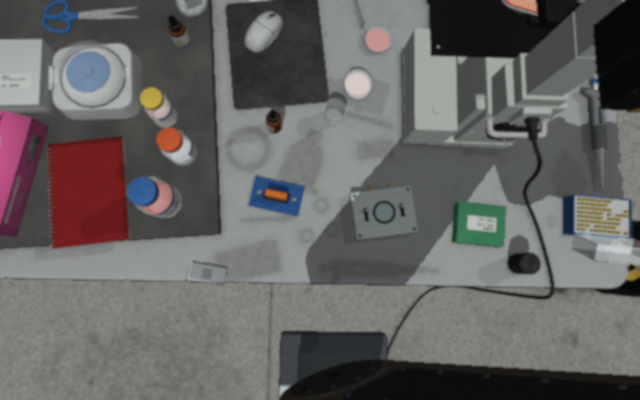

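The scene view shows the cover at about (300,230) and the chamber at about (357,190). In the top view the cover is at (277,195), the chamber at (383,212) with its fittings on the upper edge, the slide at (208,271), the dropper at (273,121) and the beaker at (335,108). I'll zoom in on the cover and chamber.

```bash
python3 - <<'E'
import cv2,numpy as np
im=cv2.imread("pics/top0.png")
c=im[165:253,235:430]; cv2.imwrite("pics/crop0.png",cv2.resize(c,None,fx=4,fy=4,interpolation=cv2.INTER_CUBIC))
hsv=cv2.cvtColor(im,cv2.COLOR_BGR2HSV)
for n,lo,hi in(("blue",(100,120,60),(125,255,255)),("orange",(5,150,100),(20,255,255))):
    m=cv2.inRange(hsv,lo,hi); m[:, :235]=0; m[:,320:]=0; m[:160]=0;m[230:]=0
    k=cv2.findContours(m,0,2)[0]; k=max(k,key=cv2.contourArea); r=cv2.minAreaRect(k); print(n,r,cv2.boxPoints(r).tolist())
E
```

```text
blue ((276.2353210449219, 195.44117736816406), (49.46015167236328, 29.177148818969727), 12.528807640075684) [[248.929443359375, 204.31765747070312], [255.25885009765625, 175.83529663085938], [303.54119873046875, 186.564697265625], [297.2117919921875, 215.04705810546875]]
orange ((275.8940734863281, 194.47645568847656), (22.34383773803711, 7.48410177230835), 12.52880859375) [[264.1764221191406, 195.70587158203125], [265.7999572753906, 188.39999389648438], [287.6117248535156, 193.24703979492188], [285.9881896972656, 200.55291748046875]]
```

View pics/crop0.png

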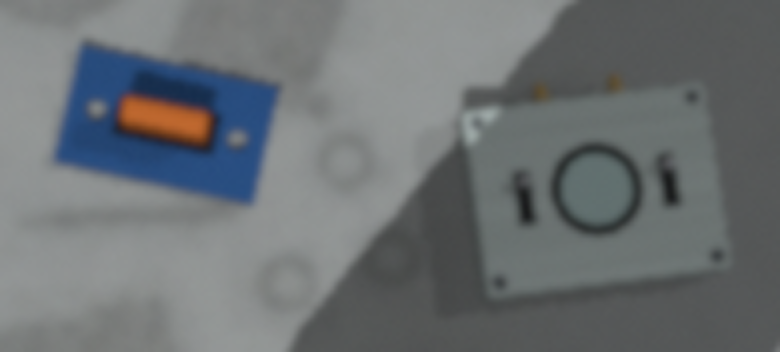

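The crop shows the chamber's top corners at crop pixels (462,108), (705,84), (728,266) and (490,298). The window is at (597,189). The slots are centred at (524,199) and (668,181), with a light stud visible near each slot's upper (+x) end. The cover is turned about 12.5° in the image and its holes are at (97,108) and (237,138). Next I'll fit the poses.

```bash
cat > h.py <<'E'
import numpy as np,cv2
from rig import *
from scipy.optimize import least_squares
def proj(X,n="top"):
    c=get_calibration(n); p=np.asarray(X)@c["R"].T+c["t"]
    return p[:,:2]/p[:,2:]*[c["fx"],c["fy"]]+[c["cx"],c["cy"]]
def fit(pts,px,x0,n="top",z=0):
    pts=np.array(pts,float);px=np.array(px)
    def w(p):
        s,c=np.sin(p[2]),np.cos(p[2]); return np.c_[pts[:,:2]@np.array([[c,s],[-s,c]])+p[:2],pts[:,2]+z]
    r=least_squares(lambda p:(proj(w(p),n)-px).ravel(),x0)
    return r.x,np.sqrt(np.mean(r.fun**2)),proj(w(r.x),n)-px
def crop(a,x0=235,y0=165,f=4): return (np.array(a,float)+.5)/f-.5+[x0,y0]
E
python3 - <<'E'
from h import *
c=get_calibration("top"); print("cam",-c["R"].T@c["t"])
ch=[[.05,.065,.025],[.05,-.065,.025],[-.05,-.065,.025],[-.05,.065,.025],[0,0,.025]]
p,e,r=fit(ch,crop([[462,108],[705,84],[728,266],[490,298],[597,189]]),[.5,-.05,0]); print("chamber",p,np.degrees(p[2]),e,r.tolist())
pose=p
cv=[[.032,.054,.006],[.032,-.054,.006],[-.032,-.054,.006],[-.032,.054,.006],[0,.038,.006],[0,-.038,.006]]
p,e,r=fit(cv,crop([[83,40],[278,87],[251,205],[54,160],[97,108],[237,138]]),[.5,.1,0]); print("cover",p,np.degrees(p[2]),e,r.tolist())
hd=[[.007,.023,.036],[.007,-.023,.036],[-.007,-.023,.036],[-.007,.023,.036]]
p,e,r=fit(hd,[[265.8,188.4],[287.6,193.2],[286,200.5],[264.2,195.7]],[.5,.1,0]); print("handle",p,np.degrees(p[2]),e)
# stud tip
for px in crop([[521,180],[664,162]]):
    r=least_squares(lambda q:(proj([[q[0],q[1],.034]])-px).ravel(),[.5,0]).x-pose[:2]
    s,k=np.sin(pose[2]),np.cos(pose[2]); print("stud local",k*r[0]+s*r[1],-s*r[0]+k*r[1])
E
```

```text
cam [0.38230176 0.13091154 1.02512306]
chamber [ 0.50061865 -0.04883149  0.13656735] 7.82473284339077 0.7268396628234157 [[-0.36671032636377277, -0.062485118388707406], [0.11281520838190318, -0.9459063652046211], [1.459328258663163, 0.9018068217988287], [-1.105156010668793, 0.2026500405698357], [-0.08375961193041803, -0.15736882870189106]]
cover [ 0.53256894  0.17576938 -0.20419168] -11.69932143748147 0.3318153774232787 [[-0.386656605169577, 0.4769323931770373], [0.4994525177692708, 0.1012030036592364], [0.4476331321927205, -0.1283627635519906], [-0.41484548054091874, -0.36001609901211395], [-0.11940887622176888, -0.3180449131754415], [-0.02348403829421386, 0.22367678008157554]]
handle [ 0.52995009  0.17532622 -0.19460201] -11.149873625824233 0.25483499945696847
stud local 0.007912413786001509 0.04002001511806401
stud local 0.008746671928285888 -0.034899009610121594
```

Request:
send_rows(rows=[[[0.0283,-0.0219,0],[0,0,0]],[[0.0283,-0.0219,0],[0,0,0]],[[0.0283,-0.0219,0],[0,0,0]],[[0.0283,-0.0219,0],[0,0,0]],[[0.0283,-0.0219,0],[0,0,0]],[[0.0283,-0.0219,0],[0,0,0]],[[0.0283,-0.0219,0],[0,0,0]],[[0.0283,-0.0219,0],[0,0,0]],[[0.0283,-0.0219,0],[0,0,0]],[[0.0283,-0.0219,0],[0,0,0]],[[0.0283,-0.0219,0],[0,0,0]],[[0.0283,-0.0219,0],[0,0,0]]], fingers=1)

```text
clock: 1.1
eef_pos: [0.4507, -0.2483, 0.2312]
tcp_rot: [0.985, 0.171, -0.0, -0.0]
contact_force: [0.7, -1.0, 0.9]
gripper_width: 1.005
gripper_force: 0.0
```

Request:
send_rows(rows=[[[0.0183,-0.0311,0],[0,0,0]],[[0.0183,-0.0311,0],[0,0,0]],[[0.0183,-0.0311,0],[0,0,0]],[[0.0183,-0.0311,0],[0,0,0]],[[0.0183,-0.0311,0],[0,0,0]],[[0.0183,-0.0311,0],[0,0,0]],[[0.0183,-0.0311,0],[0,0,0]],[[0.0183,-0.0311,0],[0,0,0]],[[0.0183,-0.0311,0],[0,0,0]],[[0.0183,-0.0311,0],[0,0,0]],[[0.0183,-0.0311,0],[0,0,0]],[[0.0183,-0.0311,0],[0,0,0]]])

```text
clock: 2.1
eef_pos: [0.531, 0.1772, 0.2311]
tcp_rot: [0.985, 0.171, -0.0, 0.0]
contact_force: [1.1, -0.8, -0.1]
gripper_width: 1.0
gripper_force: 0.0
```

Request:
send_rows(rows=[[[0,0,0],[0,0,-6.5]],[[0,0,0],[0,0,-6.5]],[[0,0,0],[0,0,-6.5]],[[0,0,0],[0,0,-6.5]],[[0,0,0],[0,0,-6.5]],[[0,0,0],[0,0,-6.5]],[[0,0,0],[0,0,-6.5]],[[0,0,0],[0,0,-6.5]],[[0,0,0],[0,0,-6.5]],[[0,0,0],[0,0,0]],[[0,0,0],[0,0,0]]])

```text
clock: 3.02
eef_pos: [0.5311, 0.1753, 0.2311]
tcp_rot: [0.777, 0.629, -0.0, -0.0]
contact_force: [0.1, 0.4, -0.2]
gripper_width: 0.998
gripper_force: 0.0
```

```bash
cat >> h.py <<'E'
from scipy.spatial.transform import Rotation as Ro
def togo(x,y,z,yawy):
    "tool-frame shift and z-turn to bring TCP to x,y,z with tool y at world angle yawy (deg)"
    s=state();R=Ro.from_quat(s["tcp_rot"]);M=R.as_matrix();d=R.inv().apply(np.array([x,y,z])-s["eef_pos"])
    a=np.degrees(np.arctan2(M[1,1],M[0,1]));print("t",s["clock"],"pos",s["eef_pos"].round(4),"yaw_y",a.round(2),"tilt",M[:2,2].round(4),"F",s["contact_force"].round(2),"w",s["gripper_width"])
    print("shift",d.round(4),"turn z",round(-((yawy-a+180)%360-180),2))
E
python3 -c "
from h import *
togo(.531,.1755,.06,-11.5)
im=get_image('scene');cv2.imwrite('pics/s1.png',cv2.resize(im[120:300,200:440],None,fx=3.3,fy=3.3,interpolation=2))"
```

```text
t 3.0167 pos [0.5311 0.1753 0.2311] yaw_y -12.01 tilt [-0.0004 -0.0001] F [ 0.06  0.45 -0.18] w 0.9979361374610629
shift [ 0.0002 -0.      0.1711] turn z -0.51
```

View pics/s1.png

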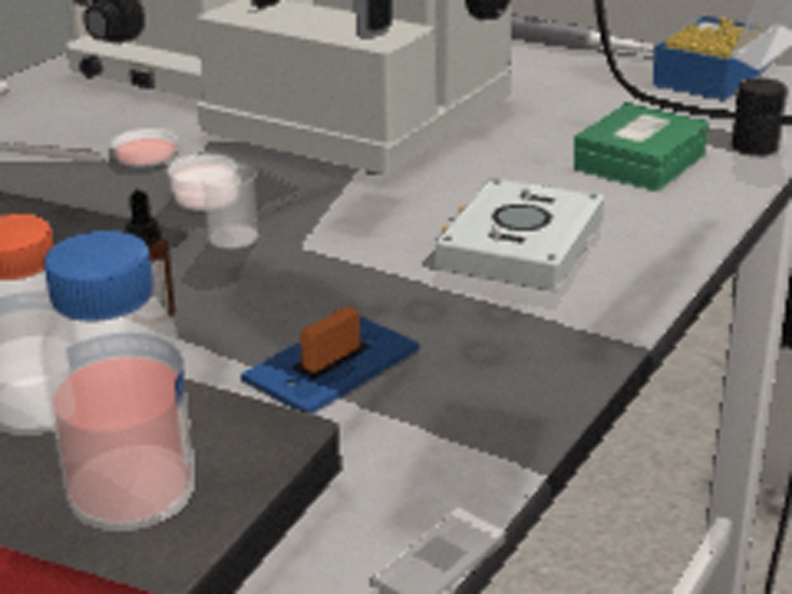

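The scene crop shows the cover and chamber clear, with the chamber's top corners near (497,180), (605,200), (560,268) and (438,245). The studs sit at the left (+x) ends of the slots, at about (527,190) and (493,232). The gripper lies above this crop, so I'll check that and cross-check the chamber and handle in this view.

```bash
python3 - <<'E'
from h import *
print("tcp px",proj([[.531,.1753,.231]],"scene"))
f=3.3;C=lambda a:crop(a,200,120,f)
ch=[[.05,-.065,.025],[-.05,-.065,.025],[-.05,.065,.025],[.05,.065,.025],[0,0,.025]]
p,e,r=fit(ch,C([[497,180],[605,200],[560,270],[438,245],[521,217]]),[.5,-.05,.13],"scene");print(p,np.degrees(p[2]),e,r.round(1).tolist())
hd=[[0,.023,.036],[0,-.023,.036]]
p,e,r=fit(hd,C([[304,340],[356,313]]),[.53,.17,-.2],"scene");print(p,np.degrees(p[2]),e)
cv=[[.032,.054,.006],[.032,-.054,.006],[-.032,-.054,.006],[-.032,.054,.006]]
p,e,r=fit(cv,C([[243,375],[367,318],[419,344],[310,405]]),[.53,.17,-.2],"scene");print(p,np.degrees(p[2]),e,r.round(1).tolist())
E
```

```text
tcp px [[296.07472197 132.25916627]]
[ 0.49577515 -0.0452772   0.13115354] 7.514544590033883 0.7769081982780687 [[-1.1, -0.2], [1.0, -0.5], [-0.0, -0.6], [-1.0, -0.2], [1.0, 1.1]]
[ 0.5270113   0.18181036 -0.24187279] -13.858290288784817 0.1735247364159007
[ 0.52864035  0.17446299 -0.23983733] -13.741666716094906 1.2207156599612818 [[0.6, -0.9], [-1.7, -1.4], [1.8, 0.5], [-0.7, 1.4]]
```

Request:
send_rows(rows=[[[0,0,0.03],[0,0,-0.3]],[[0,0,0.03],[0,0,0]],[[0,0,0.03],[0,0,0]],[[0,0,0.03],[0,0,0]],[[0,0,0.02],[0,0,0]],[[0,0,0],[0,0,0]]])

```text
clock: 3.57
eef_pos: [0.5288, 0.1746, 0.0876]
tcp_rot: [0.775, 0.631, -0.003, -0.001]
contact_force: [-1.5, -0.0, -0.1]
gripper_width: 1.0
gripper_force: 0.0
```

```bash
python3 -c "
from h import *
togo(.531,.1755,.011,-11.5)
im=get_image('scene');cv2.imwrite('pics/s2.png',cv2.resize(im[130:280,210:390],None,fx=4,fy=4,interpolation=2))"
```

```text
t 3.5667 pos [0.5288 0.1746 0.0876] yaw_y -11.7 tilt [-0.0058 -0.0016] F [-1.5  -0.02 -0.07] w 1.0001544463856338
shift [0.0015 0.0024 0.0766] turn z -0.2
```

View pics/s2.png

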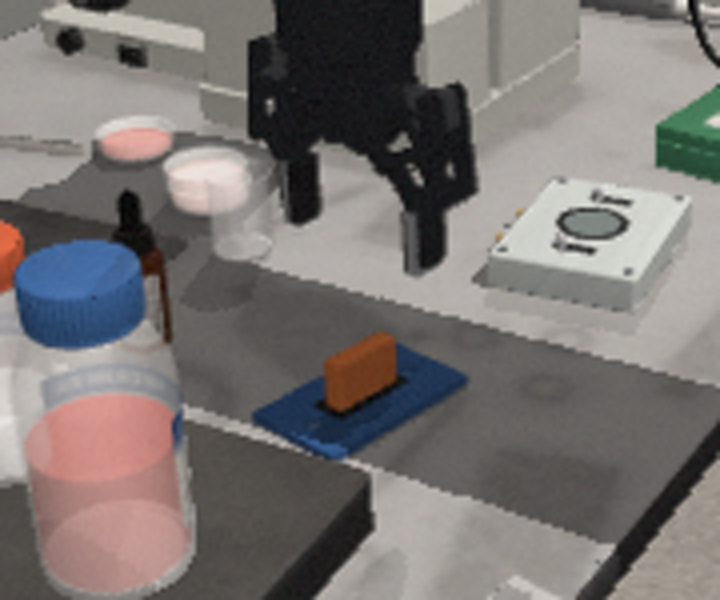

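The fingers straddle the handle, with gaps of about 55 and 60 px in the crop on either side of it at (362,370), so I'll descend and grip.

Request:
send_rows(rows=[[[0,0,0.02],[0,0,0]],[[0,0,0.02],[0,0,0]],[[0,0,0.02],[0,0,0]],[[0,0,0.019],[0,0,0]],[[0,0,0],[0,0,0]],[[0,0,0],[0,0,0]],[[0,0,0],[0,0,0]]])

```text
clock: 4.2
eef_pos: [0.5323, 0.1756, 0.014]
tcp_rot: [0.775, 0.632, 0.001, 0.0]
contact_force: [-0.0, 0.2, -0.1]
gripper_width: 1.003
gripper_force: 0.0
```

Request:
send_rows(rows=[[[0,0,0],[0,0,0]],[[0,0,0],[0,0,0]],[[0,0,0],[0,0,0]],[[0,0,0],[0,0,0]],[[0,0,0],[0,0,0]],[[0,0,0],[0,0,0]],[[0,0,0],[0,0,0]],[[0,0,0],[0,0,0]],[[0,0,0],[0,0,0]],[[0,0,0],[0,0,0]]], fingers=-1)

```text
clock: 5.03
eef_pos: [0.5314, 0.1754, 0.0127]
tcp_rot: [0.774, 0.633, 0.0, 0.0]
contact_force: [-1.5, 0.5, 8.3]
gripper_width: 0.149
gripper_force: 59.8
```

```bash
python3 -c "
from h import *
togo(.531,.1755,.011,-11.5);print(state()['gripper_force'],state()['torque'])"
```

```text
t 5.0333 pos [0.5314 0.1754 0.0127] yaw_y -11.5 tilt [0.0003 0.0001] F [-1.5   0.54  8.34] w 0.14903446317037636
shift [ 0.0001 -0.0004  0.0017] turn z -0.0
59.8306667804718 [-0.01756771  0.24895537  0.02292649]
```

Request:
send_rows(rows=[[[0,0,-0.01],[0,0,0]],[[0,0,-0.02],[0,0,0]],[[0,0,-0.02],[0,0,0]],[[0,0,-0.02],[0,0,0]],[[0,0,-0.02],[0,0,0]],[[0,0,-0.01],[0,0,0]],[[0,0,0],[0,0,0]],[[0,0,0],[0,0,0]],[[0,0,0],[0,0,0]]])

```text
clock: 5.78
eef_pos: [0.5306, 0.1751, 0.1114]
tcp_rot: [0.774, 0.633, -0.001, -0.0]
contact_force: [0.6, -0.1, -2.9]
gripper_width: 0.147
gripper_force: 58.6
```

```bash
python3 - <<'E'
from h import *
togo(.5,-.047,.12,7.8)
t=get_image('top'); cv2.imwrite('pics/t3raw.png',t)
a=cv2.resize(t[172:248,342:424],None,fx=7,fy=7,interpolation=2)
cv2.imwrite('pics/t3.png',cv2.convertScaleAbs(a,alpha=1.6,beta=-20))
s=get_image('scene');cv2.imwrite('pics/s3.png',cv2.resize(s[130:280,210:410],None,fx=4,fy=4,interpolation=2))
E
```

```text
t 5.7833 pos [0.5306 0.1751 0.1114] yaw_y -11.5 tilt [-0.0013 -0.0003] F [ 0.59 -0.1  -2.95] w 0.14723881299342914
shift [-0.2238  0.0143 -0.0085] turn z -19.3
```

View pics/t3.png

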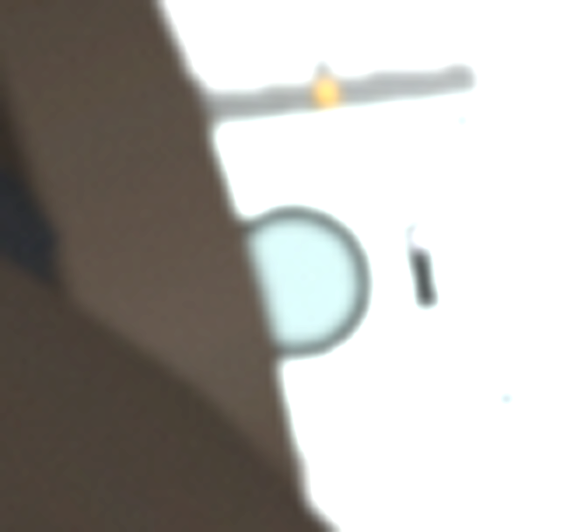

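View pics/s3.png

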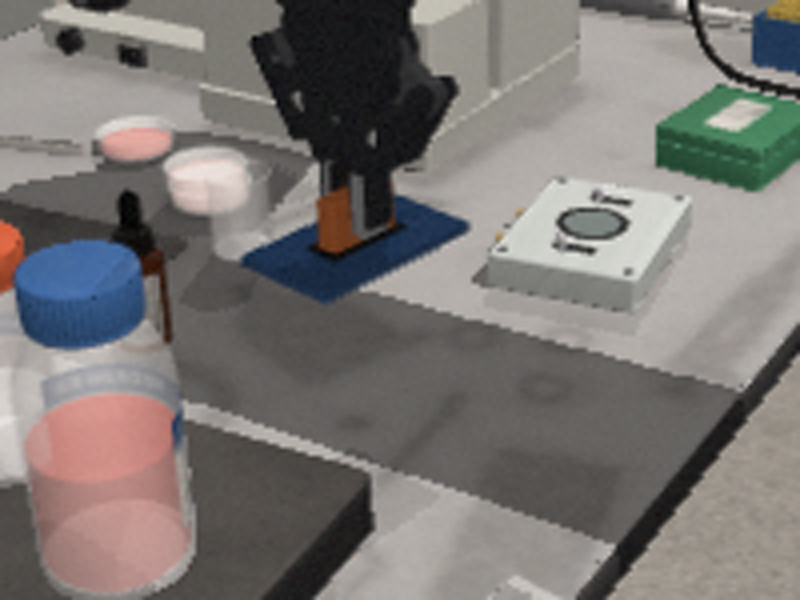

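The plate is held level in the gripper, with the handle at crop (360,215), and it is clear of everything. The arm now hides part of the chamber in the top view, so I'll refine the chamber pose from the dark features in the first top picture.

```bash
python3 - <<'E'
from h import *
im=cv2.imread("pics/top0.png",0)[172:248,342:424]
f=8;g=cv2.resize(im,None,fx=f,fy=f,interpolation=2)
bg=cv2.medianBlur(g,151); m=((bg.astype(int)-g)>18).astype(np.uint8)
n,l,s,c=cv2.connectedComponentsWithStats(m)
for i in range(1,n):
    if 40<s[i,4]<30000 : 
        x,y,w,h,A=s[i]; print((c[i]+.5)/f-.5+[342,172],"box",np.array([x,x+w])/f+342,np.array([y,y+h])/f+172,A/f/f)
E
```

```text
[358.67225496 188.55775346] box [350.25  369.625] [185.125 192.5  ] 83.53125
[407.34475806 188.8608871 ] box [407.25  408.375] [188.75 190.  ] 0.96875
[349.25732609 204.80036957] box [345.625 352.75 ] [199.5   210.625] 44.921875
[383.68595656 211.88030906] box [372.625 395.625] [200.375 224.25 ] 210.0625
[401.63162599 209.78084936] box [398.625 405.625] [203.    217.125] 63.375
[365.41653673 214.15025121] box [362.375 369.5  ] [207.5  221.75] 67.640625
[413.6875    228.3060567] box [413.5 415. ] [228.125 229.5  ] 1.515625
```

```bash
python3 - <<'E'
from h import *
p,e,r=fit([[0,0,.025],[0,.038,.025],[0,-.038,.025]],[[383.65,211.85],[365.42,214.15],[401.63,209.78]],[.5,-.05,.13]);print(p,np.degrees(p[2]),e,r.round(2).tolist())
# cover hole blobs for same-method position
im=cv2.imread("pics/top0.png")[170:222,244:310];f=8
g=cv2.resize(im,None,fx=f,fy=f,interpolation=2);h=cv2.cvtColor(g,cv2.COLOR_BGR2HSV)
def blobs(m):
    n,l,s,c=cv2.connectedComponentsWithStats(m.astype(np.uint8))
    return [((c[i]+.5)/f-.5+[244,170],s[i,4]/f/f) for i in range(1,n) if s[i,4]>100 ]
w=(g.min(2)>75)&(h[...,1]<110)
b=blobs(w);print([x for x in b if x[1]<60])
E
```

```text
[ 0.50017757 -0.04841006  0.14199353] 8.135629730510061 0.07441749820223144 [[-0.06, 0.07], [0.13, -0.05], [-0.07, -0.02]]
[(array([258.7369723 , 191.68530123]), np.float64(17.765625)), (array([293.82984293, 199.10274869]), np.float64(17.90625))]
```

```bash
python3 - <<'E'
from h import *
p,e,r=fit([[0,.038,.003],[0,-.038,.003]],[[258.737,191.685],[293.83,199.103]],[.53,.17,-.2]);print(p,np.degrees(p[2]),e)
a=p[2]; d=np.array([.5314,.1754])-p[:2]; print("tcp-cover in cover frame",d@[np.cos(a),np.sin(a)],d@[-np.sin(a),np.cos(a)])
C=np.array([.5002,-.0484]);th=np.radians(8.0);ex=np.array([np.cos(th),np.sin(th)]);ey=np.array([-np.sin(th),np.cos(th)])
print("tcp over chamber centre offset y=",d@[-np.sin(a),np.cos(a)])
for q in(0,-.008):
  t=C+ex*q+ey*(d@[-np.sin(a),np.cos(a)]); print(q,t); togo(t[0],t[1],.12,8.0)
E
```

```text
[ 0.53286826  0.17593593 -0.18711621] -10.720968914743194 0.013731748103478035
tcp-cover in cover frame -0.0013429355177832134 -0.0007997113642923958
tcp over chamber centre offset y= -0.0007997113642923958
0 [ 0.5003113  -0.04919193]
t 5.8833 pos [0.5305 0.1751 0.1111] yaw_y -11.5 tilt [-0.0019 -0.0005] F [-0.67 -0.06 -2.31] w 0.1529954926883084
shift [-0.2258  0.0152 -0.0087] turn z -19.5
-0.008 [ 0.49238915 -0.05030531]
t 5.8833 pos [0.5305 0.1751 0.1111] yaw_y -11.5 tilt [-0.0019 -0.0005] F [-0.67 -0.06 -2.31] w 0.1529954926883084
shift [-0.2285  0.0076 -0.0087] turn z -19.5
```

Request:
send_rows(rows=[[[-0.015,0.001,0],[0,0,0]],[[-0.03,0.001,0],[0,0,0]],[[-0.03,0.001,0],[0,0,0]],[[-0.03,0.001,0],[0,0,0]],[[-0.03,0.002,0],[0,0,0]],[[-0.03,0.002,0],[0,0,0]],[[-0.03,0.001,0],[0,0,0]],[[-0.02,0.001,0],[0,0,0]],[[-0.0125,0.0004,0],[0,0,0]],[[0,0,0],[0,0,-6.4]],[[0,0,0],[0,0,-6.4]],[[0,0,0],[0,0,-6.4]]])

```text
clock: 6.88
eef_pos: [0.4955, -0.0501, 0.1114]
tcp_rot: [0.656, 0.754, -0.0, -0.001]
contact_force: [0.0, -0.2, -1.5]
gripper_width: 0.15
gripper_force: 58.5
```

Request:
send_rows(rows=[[[0,0,0.01],[0,0,0]],[[0,0,0.01],[0,0,0]],[[0,0,0.01],[0,0,0]],[[0,0,0],[0,0,0]],[[0,0,0],[0,0,0]],[[0,0,0],[0,0,0]],[[0,0,0],[0,0,0]],[[0,0,0],[0,0,0]]])

```text
clock: 7.55
eef_pos: [0.4963, -0.0497, 0.0826]
tcp_rot: [0.658, 0.753, 0.0, 0.0]
contact_force: [0.2, -0.6, -2.2]
gripper_width: 0.151
gripper_force: 58.6
```

```bash
cat >> h.py <<'E'
C=np.array([.5002,-.0484]);TH=np.radians(7.8);EX=np.array([np.cos(TH),np.sin(TH)]);EY=np.array([-np.sin(TH),np.cos(TH)])
def tgt(qx,z,qy=-.0008):
    t=C+EX*qx+EY*qy; togo(t[0],t[1],z,7.7); s=state(); d=s["eef_pos"][:2]-C
    print("tcp in chamber",(d@EX).round(4),(d@EY).round(4),"torque",s["torque"].round(3))
E
python3 -c "
from h import *
tgt(-.005,.052)
s=get_image('scene');cv2.imwrite('pics/s4.png',cv2.resize(s[140:240,290:430],None,fx=5,fy=5,interpolation=2))"
```

```text
t 7.55 pos [ 0.4963 -0.0497  0.0826] yaw_y 7.68 tilt [ 0.0007 -0.0001] F [ 0.16 -0.55 -2.16] w 0.15065750878893058
shift [-0.     -0.001   0.0306] turn z -0.02
tcp in chamber -0.004 -0.0008 torque [ 0.003  0.061 -0.044]
```

View pics/s4.png

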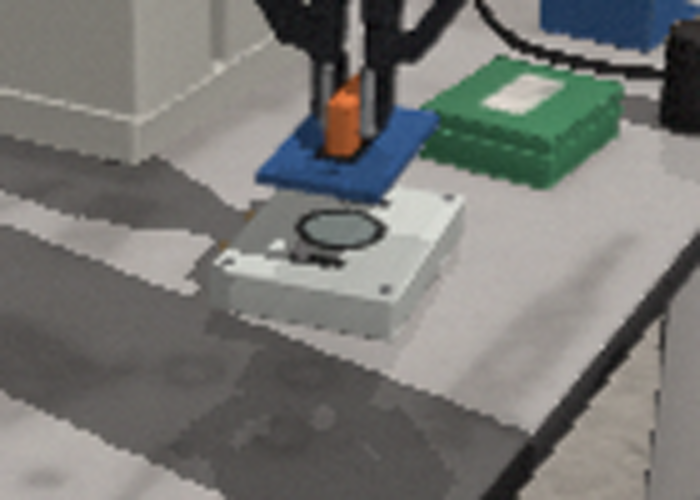

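The plate hangs level above the chamber. The near stud is lit at crop (278,245), at the left (+x) end of its slot. I'll lower the plate towards the tips.

Request:
send_rows(rows=[[[0,-0.001,0.008],[0,0,0]],[[0,0,0.008],[0,0,0]],[[0,0,0.008],[0,0,0]],[[0,0,0.005],[0,0,0]],[[0,0,0],[0,0,0]],[[0,0,0],[0,0,0]],[[0,0,0],[0,0,0]],[[0,0,0],[0,0,0]],[[0,0,0],[0,0,0]]])

```text
clock: 8.35
eef_pos: [0.4953, -0.0499, 0.0536]
tcp_rot: [0.658, 0.753, 0.0, 0.0]
contact_force: [-0.3, 0.3, -1.7]
gripper_width: 0.146
gripper_force: 58.6
```

```bash
python3 -c "
from h import *
tgt(-.005,.047)
px=crop([[277,244]],290,140,5)
r=least_squares(lambda q:(proj([[q[0],q[1],.034]],'scene')-px).ravel(),[.5,0]).x-C;print('stud scene',r@EX,r@EY)"
```

```text
t 8.35 pos [ 0.4953 -0.0499  0.0536] yaw_y 7.7 tilt [ 0.0006 -0.0001] F [-0.29  0.31 -1.68] w 0.14579336862637554
shift [-0.      0.      0.0066] turn z -0.0
tcp in chamber -0.0051 -0.0008 torque [-0.041 -0.034 -0.073]
stud scene 0.018901007427090936 0.04418705357048254
```

Request:
send_rows(rows=[[[0,0,0.0007],[0,0,0]],[[0,0,0.0007],[0,0,0]],[[0,0,0.0007],[0,0,0]],[[0,0,0],[0,0,0]],[[0,0,0],[0,0,0]],[[0,0,0],[0,0,0]]])

```text
clock: 8.85
eef_pos: [0.4951, -0.0498, 0.0512]
tcp_rot: [0.658, 0.753, 0.0, -0.0]
contact_force: [-0.0, 0.1, -1.8]
gripper_width: 0.157
gripper_force: 58.6
```

Request:
send_rows(rows=[[[0,0,0.0006],[0,0,0]],[[0,0,0.0006],[0,0,0]],[[0,0,0.0006],[0,0,0]],[[0,0,0.0006],[0,0,0]],[[0,0,0],[0,0,0]],[[0,0,0],[0,0,0]],[[0,0,0],[0,0,0]]])

```text
clock: 9.43
eef_pos: [0.495, -0.0498, 0.0488]
tcp_rot: [0.658, 0.753, -0.0, -0.0]
contact_force: [-0.5, -0.2, -2.0]
gripper_width: 0.149
gripper_force: 58.6
```

Request:
send_rows(rows=[[[0,0,0.0006],[0,0,0]],[[0,0,0.0006],[0,0,0]],[[0,0,0],[0,0,0]],[[0,0,0],[0,0,0]],[[0,0,0],[0,0,0]]])

```text
clock: 9.85
eef_pos: [0.495, -0.0498, 0.0476]
tcp_rot: [0.658, 0.753, 0.0, -0.0]
contact_force: [-0.8, 0.4, -2.5]
gripper_width: 0.148
gripper_force: 58.6
```

Request:
send_rows(rows=[[[0,0,0.0006],[0,0,0]],[[0,0,0.0006],[0,0,0]],[[0,0,0],[0,0,0]],[[0,0,0],[0,0,0]],[[0,0,0],[0,0,0]]])

```text
clock: 10.27
eef_pos: [0.4952, -0.0498, 0.0465]
tcp_rot: [0.658, 0.753, 0.0, 0.0]
contact_force: [-0.0, 0.0, 1.6]
gripper_width: 0.154
gripper_force: 59.2
```

Request:
send_rows(rows=[[[0,0,0.0004],[0,0,0]],[[0,0,0],[0,0,0]],[[0,0,0],[0,0,0]],[[0,0,0],[0,0,0]]])

```text
clock: 10.6
eef_pos: [0.4952, -0.0499, 0.0462]
tcp_rot: [0.658, 0.753, 0.0, 0.0]
contact_force: [-1.8, -0.3, 7.0]
gripper_width: 0.147
gripper_force: 60.1
```

The tips met at TCP z ≈ 0.0467, as predicted, with about 9 N of load. Now I'll slide towards +x (tool +y).

Request:
send_rows(rows=[[[0,0,-0.0001],[0,0,0]],[[0,0,0],[0,0,0]],[[0,0,0],[0,0,0]],[[0,0.0006,0],[0,0,0]],[[0,0.0006,0],[0,0,0]],[[0,0.0006,0],[0,0,0]],[[0,0.0006,0],[0,0,0]],[[0,0.0006,0],[0,0,0]],[[0,0,0],[0,0,0]]])

```text
clock: 11.35
eef_pos: [0.4969, -0.0494, 0.0461]
tcp_rot: [0.658, 0.753, -0.001, -0.001]
contact_force: [-6.0, -1.1, 9.6]
gripper_width: 0.152
gripper_force: 60.4
```

Request:
send_rows(rows=[[[0,0.0006,0],[0,0,0]],[[0,0.0006,0],[0,0,0]],[[0,0.0006,0],[0,0,0]],[[0,0.0006,0],[0,0,0]],[[0,0.0006,0],[0,0,0]],[[0,0,0],[0,0,0]]])

```text
clock: 11.85
eef_pos: [0.4997, -0.0489, 0.0461]
tcp_rot: [0.658, 0.753, -0.001, -0.001]
contact_force: [-7.6, -0.3, 12.0]
gripper_width: 0.149
gripper_force: 60.5
```

Request:
send_rows(rows=[[[0,0.0005,0],[0,0,0]],[[0,0.0005,0],[0,0,0]],[[0,0.0005,0],[0,0,0]],[[0,0.0005,0],[0,0,0]],[[0,0,0],[0,0,0]]])

```text
clock: 12.27
eef_pos: [0.5016, -0.0486, 0.0461]
tcp_rot: [0.658, 0.753, -0.001, -0.001]
contact_force: [-7.5, -1.5, 11.6]
gripper_width: 0.152
gripper_force: 60.5
```

```bash
python3 -c "
from h import *
tgt(.008,.0465)"
```

```text
t 12.2667 pos [ 0.5016 -0.0486  0.0461] yaw_y 7.7 tilt [-0.0024  0.0003] F [-7.46 -1.53 11.63] w 0.15171357101158892
shift [-0.0004  0.0067 -0.0004] turn z 0.0
tcp in chamber 0.0013 -0.0004 torque [-0.166  1.258 -0.047]
```

Request:
send_rows(rows=[[[0,0.0005,-0.0003],[0,0,0]],[[0,0.0005,0],[0,0,0]],[[0,0.0005,0],[0,0,0]],[[0,0,0],[0,0,0]]])

```text
clock: 12.6
eef_pos: [0.5047, -0.0485, 0.0464]
tcp_rot: [0.658, 0.753, 0.0, 0.0]
contact_force: [0.3, 0.4, -1.2]
gripper_width: 0.152
gripper_force: 58.8
```

Request:
send_rows(rows=[[[0,0.0005,0],[0,0,0]],[[0,0.0005,0],[0,0,0]],[[0,0,0],[0,0,0]]])

```text
clock: 12.85
eef_pos: [0.5058, -0.0484, 0.0464]
tcp_rot: [0.658, 0.753, 0.0, 0.0]
contact_force: [-1.4, 0.7, -1.8]
gripper_width: 0.152
gripper_force: 58.6
```

Request:
send_rows(rows=[[[0,0.0005,0],[0,0,0]],[[0,0.0005,0],[0,0,0]],[[0,0,0],[0,0,0]]])

```text
clock: 13.1
eef_pos: [0.5066, -0.0483, 0.0464]
tcp_rot: [0.658, 0.753, 0.0, 0.0]
contact_force: [-0.4, -0.8, -1.8]
gripper_width: 0.15
gripper_force: 58.6
```

Contact vanished even though z is at the level that was loaded before, so I'll probe downwards gently.

Request:
send_rows(rows=[[[0,0,0.0003],[0,0,0]],[[0,0,0.0003],[0,0,0]],[[0,0,0],[0,0,0]],[[0,0,0],[0,0,0]]])

```text
clock: 13.43
eef_pos: [0.5064, -0.0483, 0.0458]
tcp_rot: [0.658, 0.753, -0.0, -0.0]
contact_force: [1.0, -0.6, -1.6]
gripper_width: 0.148
gripper_force: 58.6
```

```bash
python3 -c "
from h import *
tgt(.008,.0465)"
```

```text
t 13.4333 pos [ 0.5064 -0.0483  0.0458] yaw_y 7.7 tilt [-0.0001  0.    ] F [ 0.97 -0.63 -1.6 ] w 0.14846431588628056
shift [-0.0001  0.0018 -0.0007] turn z 0.0
tcp in chamber 0.0062 -0.0007 torque [-0.016 -0.012  0.012]
```

Request:
send_rows(rows=[[[0,0,0.0004],[0,0,0]],[[0,0,0.0004],[0,0,0]],[[0,0,0.0004],[0,0,0]],[[0,0,0],[0,0,0]],[[0,0,0],[0,0,0]]])

```text
clock: 13.85
eef_pos: [0.5064, -0.0483, 0.0446]
tcp_rot: [0.658, 0.753, -0.0, -0.0]
contact_force: [-0.2, 0.1, -2.5]
gripper_width: 0.151
gripper_force: 58.6
```

Request:
send_rows(rows=[[[0,0,0.0004],[0,0,0]],[[0,0,0.0004],[0,0,0]],[[0,0,0],[0,0,0]],[[0,0,0],[0,0,0]]])

```text
clock: 14.18
eef_pos: [0.5066, -0.0483, 0.0438]
tcp_rot: [0.658, 0.753, 0.0, 0.0]
contact_force: [1.4, 0.3, -2.2]
gripper_width: 0.152
gripper_force: 58.7
```

Both holes are over the studs, so I'll go on down to about z 0.0377.

Request:
send_rows(rows=[[[0,0,0.0005],[0,0,0]],[[0,0,0.0005],[0,0,0]],[[0,0,0.0005],[0,0,0]],[[0,0,0.0005],[0,0,0]],[[0,0,0],[0,0,0]],[[0,0,0],[0,0,0]]])

```text
clock: 14.68
eef_pos: [0.5068, -0.0483, 0.0418]
tcp_rot: [0.658, 0.753, 0.0, 0.0]
contact_force: [3.8, 0.0, -1.5]
gripper_width: 0.15
gripper_force: 58.7
```

Request:
send_rows(rows=[[[0,0,0.0005],[0,0,0]],[[0,0,0.0005],[0,0,0]],[[0,0,0.0005],[0,0,0]],[[0,0,0.0005],[0,0,0]],[[0,0,0],[0,0,0]],[[0,0,0],[0,0,0]]])

```text
clock: 15.18
eef_pos: [0.5068, -0.0483, 0.0398]
tcp_rot: [0.658, 0.753, 0.0, 0.0]
contact_force: [5.3, -0.6, 0.5]
gripper_width: 0.149
gripper_force: 59.0
```

Request:
send_rows(rows=[[[0,0,0.0005],[0,0,0]],[[0,0,0.0005],[0,0,0]],[[0,0,0.0005],[0,0,0]],[[0,0,0],[0,0,0]],[[0,0,0],[0,0,0]]])

```text
clock: 15.6
eef_pos: [0.5068, -0.0483, 0.0383]
tcp_rot: [0.658, 0.753, 0.0, 0.0]
contact_force: [6.0, 0.1, -0.2]
gripper_width: 0.149
gripper_force: 59.0
```

Fx of about +6 N means the holes need a little more +x. I'll shift 0.6 mm that way and finish the descent.

Request:
send_rows(rows=[[[0,0.0003,0],[0,0,0]],[[0,0.0003,0],[0,0,0]],[[0,0,0.0003],[0,0,0]],[[0,0,0.0003],[0,0,0]],[[0,0,0],[0,0,0]],[[0,0,0],[0,0,0]]])

```text
clock: 16.1
eef_pos: [0.507, -0.0482, 0.0377]
tcp_rot: [0.658, 0.753, -0.0, -0.0]
contact_force: [4.4, -1.5, -0.3]
gripper_width: 0.151
gripper_force: 59.1
```

Request:
send_rows(rows=[[[0,0,0.0003],[0,0,0]],[[0,0,0],[0,0,0]],[[0,0,0],[0,0,0]]])

```text
clock: 16.35
eef_pos: [0.507, -0.0482, 0.0377]
tcp_rot: [0.658, 0.753, 0.0, 0.0]
contact_force: [3.7, -1.4, 7.9]
gripper_width: 0.153
gripper_force: 60.1
```

It is seated, with contact at 0.0377 as predicted. I'll release and retreat.

Request:
send_rows(rows=[[[0,0,0],[0,0,0]],[[0,0,0],[0,0,0]],[[0,0,0],[0,0,0]],[[0,0,0],[0,0,0]],[[0,0,0],[0,0,0]],[[0,0,0],[0,0,0]],[[0,0,0],[0,0,0]],[[0,0,0],[0,0,0]]], fingers=1)

```text
clock: 17.02
eef_pos: [0.507, -0.0482, 0.0374]
tcp_rot: [0.658, 0.753, -0.0, -0.0]
contact_force: [0.4, 0.0, -0.1]
gripper_width: 0.996
gripper_force: 0.0
```

Request:
send_rows(rows=[[[0,0,-0.01],[0,0,0]],[[0,0,-0.02],[0,0,0]],[[0,0,-0.03],[0,0,0]],[[0,0,-0.03],[0,0,0]],[[0,0,-0.03],[0,0,0]],[[0,0,-0.02],[0,0,0]],[[0,0,0],[0,0,0]],[[0,0,0],[0,0,0]]])

```text
clock: 17.68
eef_pos: [0.5077, -0.0483, 0.1791]
tcp_rot: [0.658, 0.753, 0.001, 0.001]
contact_force: [0.2, -0.1, -0.1]
gripper_width: 0.998
gripper_force: 0.0
```

```bash
python3 -c "
from h import *
s=get_image('scene');cv2.imwrite('pics/s5.png',cv2.resize(s[150:240,290:430],None,fx=5,fy=5,interpolation=2))"
```

```text
(no output)
```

View pics/s5.png

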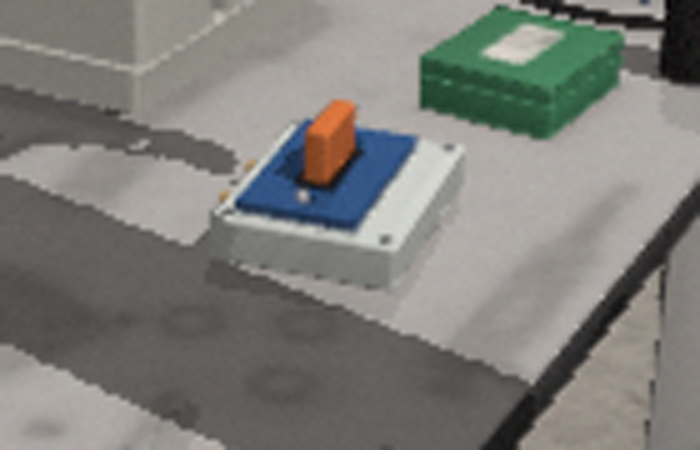

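The plate lies flush on the chamber, with a stud showing through the near hole at (304,196), and the gripper is clear. I'm handing it in.

```bash
python3 -c "
from rig import *
print(job_done())"
```

```text
the job is handed in; nothing more can be done
None
```

The cover plate lies flush on the chamber with both holes over the studs and the gripper clear; I handed the job in at about 18 s on the robot's clock, and no pass/fail result was returned.

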